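# Press the paint pot lids home, smallest first

## Task

Close the three paint pots on the studio table by pressing each raised lid fully home with a light push of the fingertips on its top: first the small pot (it dries out soonest), then the medium one, and the large one last. Be gentle, and do not pick up, tip or shift the pots: they stay standing where they are. Leave the brush jar, paint tube and water bottle alone.

Things in the scene. Friction and masses are not known exactly. Their poses are not given: they have to be found in the camera images.
- pot_small: the small paint pot: loose, upright, round white plastic tub 44 mm across with a paper band; its press-on lid is a grey rim 44 mm across and 12 mm thick with a dark soft rubber push centre 32 mm across that stands 8 mm above the rim. The push centre's top is 58 mm above the pot's underside with the lid fully raised, 50 mm with it home and let go. Origin: centre of its underside; z up.
- top_small (a point): centre of the flat top of the small lid's rubber push centre, the spot to press; it goes down with the lid, and under a push it also gives about 1 mm for each 2 N and springs back (flush with the rim at 16 N, hard after that)
- lid_small (a joint): how far the rim of the small lid has gone down: 0 = standing 8 mm proud of the pot's shoulder (a white neck shows in the gap), 0.008 m = fully home on it, a firm stop. It starts 6 to 8 mm proud, slides straight down against a drag of about 2.5 N (pushed slowly, more than 5 N in all is felt only once it is home) and stays where it is left
- pot_medium: the medium paint pot: loose, upright, round white plastic tub 60 mm across with a paper band; its press-on lid is a grey rim 60 mm across and 12 mm thick with a dark soft rubber push centre 48 mm across that stands 8 mm above the rim. The push centre's top is 74 mm above the pot's underside with the lid fully raised, 66 mm with it home and let go. Origin: centre of its underside; z up.
- top_medium (a point): centre of the flat top of the medium lid's rubber push centre, the spot to press; it goes down with the lid, and under a push it also gives about 1 mm for each 2 N and springs back (flush with the rim at 16 N, hard after that)
- lid_medium (a joint): how far the rim of the medium lid has gone down: 0 = standing 8 mm proud of the pot's shoulder (a white neck shows in the gap), 0.008 m = fully home on it, a firm stop. It starts 6 to 8 mm proud, slides straight down against a drag of about 2.5 N (pushed slowly, more than 5 N in all is felt only once it is home) and stays where it is left
- pot_large: the large paint pot: loose, upright, round white plastic tub 78 mm across with a paper band; its press-on lid is a grey rim 78 mm across and 12 mm thick with a dark soft rubber push centre 66 mm across that stands 8 mm above the rim. The push centre's top is 94 mm above the pot's underside with the lid fully raised, 86 mm with it home and let go. Origin: centre of its underside; z up.
- top_large (a point): centre of the flat top of the large lid's rubber push centre, the spot to press; it goes down with the lid, and under a push it also gives about 1 mm for each 2 N and springs back (flush with the rim at 16 N, hard after that)
- lid_large (a joint): how far the rim of the large lid has gone down: 0 = standing 8 mm proud of the pot's shoulder (a white neck shows in the gap), 0.008 m = fully home on it, a firm stop. It starts 6 to 8 mm proud, slides straight down against a drag of about 2.5 N (pushed slowly, more than 5 N in all is felt only once it is home) and stays where it is left
- brush_jar: bystander: glass jar 72 mm across, 90 mm tall, with brushes standing in it to about 250 mm, leaning out to about 60 mm from its axis; origin at the centre of its underside
- paint_tube: bystander: lying white paint tube with a black cap, about 135 x 34 x 26 mm, long axis its x; origin under its middle
- water_bottle: bystander: upright clear bottle 64 mm across, 200 mm tall; origin at the centre of its underside

How it is judged:
By the outcome, as a careful person would: the job done as asked, in the order asked, and still so for the second after the job is handed in, with the robot touching nothing.
It also fails if it takes over 46 s, if anything falls off the work surface, if the arm or the gripper's body presses on something with over 40 N, if the wrist force passes 120 N, or if a joint passes its speed limit or range.

## Robot

A 6-joint arm with a two-finger parallel gripper is mounted at the origin on the work surface. World frame = base frame: x ahead of the robot, y to its left, z up, the work surface at z = 0. Lengths are in m, angles in rad, forces in N, time in s.
With the tool pointing down it reaches from about 0.35 to 0.975 m from the base axis. Payload 4.9 kg.
Tool frame: the origin (TCP) lies at the very end of the fingers, on their centre line; the grasp point (between the pads) lies 19 mm behind it; z points along the fingers, y is the direction in which the jaws open and shut (so a half turn about z gives the same grasp; the last joint's range is limited). The gripper opens to 85 mm and grips with 20 to 120 N. Pads are 22 mm wide; open, the fingers measure 114 mm over their backs; the gripper's body (76 mm by 85 mm) begins 54 mm behind the grasp point. The pads swing forward as they close: fully open they stand 13 mm farther back than shut.
Start: joints at [-1.418, 0.053, 1.613, -0, 1.476, -0.119], TCP at [0.168, -0.602, 0.231] pointing down, gripper open.
Joint ranges: [-3.01, 3.01], [-1.01, 2.22], [0.06, 2.58], [-1.02, 4.17], [0.09, 2.62], [-3.14, 3.14]. Speed limits (rad/s): [2.57, 2.57, 3.14, 3.14, 3.14, 3.14].

## Interface

Orientations are given as a rotation vector (axis times angle).
In Python, from station import ctrl gives the robot as it stands.
- The arm moves only by the tool apply_moves, never from a script. Its argument "deltas" is a list of rows, each a list of 5 numbers: the shift along the tool's x, y, z in m, then the turn about the tool's z in rad, then the gripper's target within -1 to 1 (fully open at 1, half-way at 0, shut at -1). A call has exactly 8 rows; each row shifts and turns the pose as measured when the row begins, along the tool's axes as they then stand; what a row does not reach is not made up. A row lasts 1/8 s, in which the tool goes at most 62.5 mm and 10.7 degrees, less where a joint would pass 70% of its speed; a pose out of reach is approached as far as the arm can. A call with a gripper value outside its range is refused whole. The fingers move at their own pace and stop on an object; "grip_force" is the grip in N (left out, the last holds). Time passes only in rows, so rows that do not move let the fingers close, or fill a call up. It gives the time, the measured TCP pose, the force and the opening at its end, in the units of the state.
- ctrl.get_obs(): the state, without advancing time (a new reading comes with each control period).
- ctrl.get_image(name): name is "scene" or "top"; returns a dict with "img" (480x640x3 uint8, red, green, blue), "range_z" (480x640 float32, m along the optical axis (not along the pixel's ray), 0 where there is no reading), "mtx" (3x3 intrinsics, pixels), "eye" and "attitude" of the camera in the world. Camera axes: x right, y down, z forward; pixel columns grow to the right and rows downward; lengths in m; the calibration is good to about 2 mm. A picture is of the moment at which its call begins.
- ctrl.finish_job(): hands the job in, once; it reports no verdict.
Trained networks look in a picture, given as the dict that the camera call returned (one of the last four; its "shot" number tells which), for a name from the list of things; names that differ only in an ending like _2 or _b are one class to them, and where a whole thing is asked for, a point or a joint stands for the part that bears it (a point fixed in the world has none). Each returns a list of dicts, best first, with "confidence" (0 to 1); they miss things now and then, are a little off and sometimes report something else, mostly with a low value. They report only what shows in the picture. A call takes as long as a camera call.
- ctrl.search_frame(picture, target): "extent" ([left, top, width, height] in pixels, round what is visible of it).
- ctrl.spot_point(picture, target): "uv" ([column, row] in pixels: a listed point, or the origin of a listed thing).
The state is a dict: "t": time; "q": joint angles; "dq": joint speeds; "effort": joint torques, N m; "tool_pos": TCP position; "tool_rot": TCP orientation; "contact_force": force on the tool from outside, world axes, zero at the start; "wrist_torque": the same for the moment, N m; "opening": finger opening in m.
Only numpy, scipy, OpenCV 4.12 (cv2) and the standard library are available. Lean on these libraries where they do the work, as an engineer would, in place of code of your own. Each camera call takes 0.05 s, during which the arm holds its last target.

## Working session

There is one attempt and no reset: what is moved stays moved. The work goes in short steps, Python scripts to look and compute and a tool call to move; the robot and the scene stay as the last step left them, time stands still between calls to the robot, and variables do not carry over. Pictures are saved under pics/ and viewed, and the job is handed in when it is done.

Besides the shell and the picture viewer there is one more tool, called after ">>>" as name(argument=value, ...), one argument or row to a line, values as JSON. apply_moves: Moves the arm, as the interface text tells. Its arguments: {"type":"object","properties":{"deltas":{"type":"array"},"grip_force":{"type":"number"}},"required":["deltas"]}

```bash
ls; mkdir -p pics; cat > h.py <<'E'
import numpy as np, cv2
from station import ctrl
def deproj(p,u,v,z):
    K=np.array(p["mtx"]); c=np.array([(u-K[0,2])/K[0,0],(v-K[1,2])/K[1,1],1.0])*z
    A=np.array(p["attitude"])
    if A.shape!=(3,3): A=cv2.Rodrigues(A.astype(float))[0]
    return A@c+np.array(p["eye"])
def cloud(p):
    K=np.array(p["mtx"]); z=p["range_z"]; v,u=np.mgrid[:480,:640]
    c=np.stack([(u-K[0,2])/K[0,0]*z,(v-K[1,2])/K[1,1]*z,z],-1)
    A=np.array(p["attitude"])
    if A.shape!=(3,3): A=cv2.Rodrigues(A.astype(float))[0]
    return c@A.T+np.array(p["eye"])
def st():
    o=ctrl.get_obs(); print({k:np.round(o[k],4).tolist() for k in ["t","q","tool_pos","tool_rot","contact_force","opening"]}); return o
E
python3 - <<'E'
from h import *
st()
for n in ["scene","top"]:
    p=ctrl.get_image(n); cv2.imwrite(f"pics/{n}0.png",p["img"][:,:,::-1]); print(n,p["eye"],p["attitude"],p["mtx"])
    C=cloud(p)
    for t in ["pot_small","pot_medium","pot_large","top_small","top_medium","top_large","brush_jar","paint_tube","water_bottle"]:
        r=ctrl.spot_point(p,t)[:2]
        for d in r:
            u,v=d["uv"]; iu,iv=int(round(u)),int(round(v))
            print(t,round(d["confidence"],2),np.round(d["uv"],1),np.round(C[iv,iu],4))
E
```

```text
pics
{'t': 0.0, 'q': [-1.418, 0.0534, 1.6143, 0.0, 1.476, -0.119], 'tool_pos': [0.1677, -0.6014, 0.2301], 'tool_rot': [-3.1106, -0.4254, 0.0], 'contact_force': [-0.3649, -0.8698, 0.3153], 'opening': 0.0857}
scene [ 1.31751425 -0.632429    0.85024664] [-2.03375963 -0.99437995  0.47166696] [[501.30038401   0.         311.39802868]
 [  0.         501.30038401 238.85950472]
 [  0.           0.           1.        ]]
pot_small 0.96 [246.1 297.1] [ 0.5602 -0.2118  0.0249]
pot_medium 0.69 [346.3 276.2] [0.6468 0.0253 0.0245]
pot_medium 0.63 [370.  241.4] [0.5749 0.1766 0.0198]
pot_large 0.57 [345.6 273.1] [0.6464 0.0248 0.0343]
top_small 0.51 [249.4 280.6] [ 0.5476 -0.1932  0.0562]
top_small 0.23 [345.4 274.3] [0.6461 0.022  0.0324]
top_large 0.87 [346.  244.6] [0.6175 0.0458 0.0942]
paint_tube 0.79 [275.6 241.7] [ 0.4302 -0.0343  0.0256]
paint_tube 0.53 [249.5 298.1] [ 0.5662 -0.2048  0.0222]
water_bottle 0.75 [159.9 335.2] [ 0.5531 -0.4236  0.0311]
top [ 0.31545487 -0.016659    1.0523894 ] [-2.14133338  2.0711566  -0.22658839] [[440.42639444   0.         314.36317684]
 [  0.         440.42639444 238.77583821]
 [  0.           0.           1.        ]]
pot_small 0.87 [390.4 240.9] [ 0.5346 -0.1863  0.0563]
pot_medium 0.85 [231.7 234.8] [0.5333 0.1771 0.0711]
pot_medium 0.55 [289.4 195.1] [0.6254 0.0496 0.0953]
top_small 0.73 [393.7 237.9] [ 0.5421 -0.1957  0.0559]
top_medium 0.54 [227.1 226. ] [0.5536 0.1897 0.0729]
top_large 0.9 [287.3 197. ] [0.6205 0.0539 0.0954]
brush_jar 0.82 [130.9 239.8] [0.5143 0.4069 0.0691]
paint_tube 0.83 [318.8 298.2] [ 0.4006 -0.0264  0.026 ]
water_bottle 0.8 [485.6 255.3] [ 0.504  -0.3964  0.0827]
water_bottle 0.74 [226.5 226.4] [0.5535 0.1919 0.0731]
```

View pics/scene0.png

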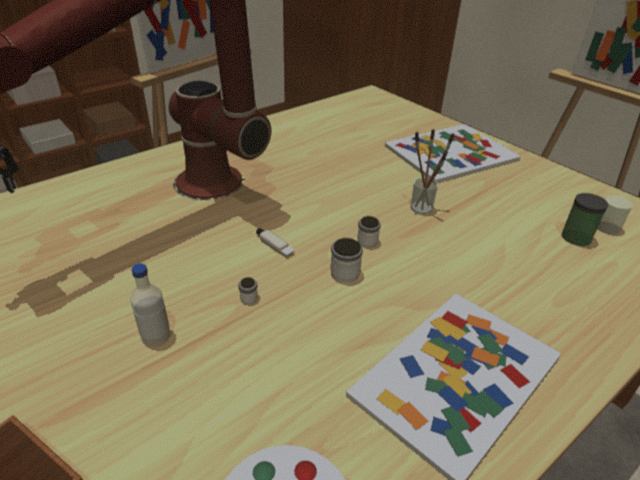

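View pics/top0.png

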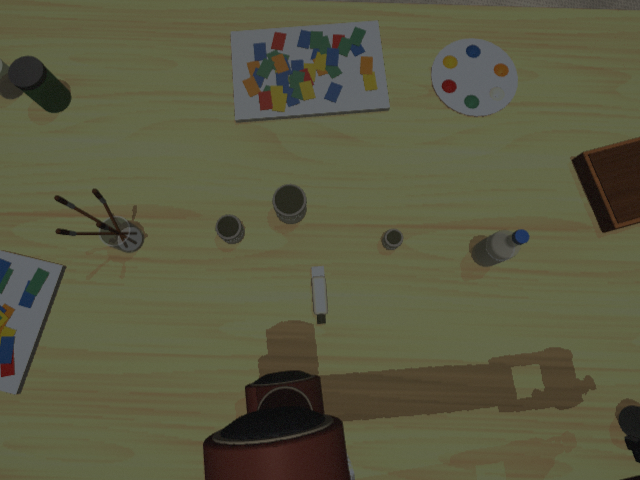

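```bash
cat > m.py <<'E'
from h import *
def tops(p,seeds):
    C=cloud(p); img=p["img"].astype(int)
    for nme,(x,y,r,hh) in seeds.items():
        d=np.hypot(C[...,0]-x,C[...,1]-y)
        for lo,hi,lab in [(hh-.004,hh+.006,'top'),(hh-.013,hh-.005,'rim')]:
            m=(d<r+.03)&(C[...,2]>lo)&(C[...,2]<hi)&(p["range_z"]>0)
            if lab=='top': m&=(img.max(-1)<110)
            P=C[m]
            if len(P)<5: print(nme,lab,len(P)); continue
            (cx,cy),rr=cv2.minEnclosingCircle(P[:,:2].astype(np.float32))
            print(nme,lab,len(P),"mean",np.round(P.mean(0),4),"medz",np.round(np.median(P[:,2]),4),"circ",np.round([cx,cy,rr],4))
S={"small":(.542,-.195,.022,.0565),"medium":(.553,.190,.03,.073),"large":(.6205,.052,.039,.094)}
if __name__=="__main__":
    for n in ["scene","top"]:
        print(n); tops(ctrl.get_image(n),S)
E
python3 m.py
```

```text
scene
small top 104 mean [ 0.547  -0.1978  0.0566] medz 0.0566 circ [ 0.546  -0.1949  0.0182]
small rim 109 mean [ 0.5538 -0.2022  0.0484] medz 0.0488 circ [ 0.5465 -0.1994  0.0243]
medium top 155 mean [0.5575 0.1847 0.0732] medz 0.0734 circ [0.5568 0.1854 0.0241]
medium rim 95 mean [0.5648 0.1762 0.0644] medz 0.0643 circ [0.5549 0.1871 0.0311]
large top 337 mean [0.6198 0.0466 0.0931] medz 0.0931 circ [0.6187 0.0477 0.0335]
large rim 164 mean [0.6329 0.0336 0.0849] medz 0.0849 circ [0.6201 0.0461 0.0395]
top
small top 152 mean [ 0.5452 -0.1953  0.057 ] medz 0.057 circ [ 0.5447 -0.1948  0.0203]
small rim 111 mean [ 0.5424 -0.1941  0.0483] medz 0.0484 circ [ 0.5457 -0.1957  0.023 ]
medium top 338 mean [0.5545 0.1882 0.0738] medz 0.0739 circ [0.5541 0.1872 0.0283]
medium rim 178 mean [0.5499 0.1851 0.0652] medz 0.0657 circ [0.5551 0.1884 0.031 ]
large top 612 mean [0.6178 0.0497 0.0935] medz 0.0935 circ [0.6176 0.0497 0.0332]
large rim 231 mean [0.6097 0.0484 0.0852] medz 0.0852 circ [0.6178 0.0491 0.0405]
```

The scene picture shows the small pot at about (248,290), the medium at (369,232) and the large at (346,262). In the top picture they are at (393,239), (229,228) and (290,203). Both cameras agree on the centres to 2–3 mm, and the heights and radii match the given sizes. I'll shut the fingers and head for the small pot.

>>> apply_moves(
  deltas=[
    [0.05, -0.03, 0, 0, -1],
    [0.05, -0.03, 0, 0, -1],
    [0.05, -0.03, 0, 0, -1],
    [0.05, -0.03, 0, 0, -1],
    [0.05, -0.03, 0, 0, -1],
    [0.05, -0.03, 0, 0, -1],
    [0.05, -0.03, 0, 0, -1],
    [0.05, -0.03, 0, 0, -1],
  ],
  grip_force=20,
)

```text
t: 2.1
tool_pos: [0.4965, -0.2575, 0.2325]
tool_rot: [3.11, 0.411, 0.005]
contact_force: [0.1, -1.1, -0.8]
opening: 0.0001
```

```bash
cat > go.py <<'E'
from h import *
import sys
T={"small":(.5457,-.196),"medium":(.5555,.187),"large":(.619,.048)}
def go(n):
    o=st(); R=cv2.Rodrigues(np.array(o["tool_rot"],float))[0]; g=np.array([*T[n],o["tool_pos"][2]])
    print(n,"tool delta",np.round(R.T@(g-o["tool_pos"]),4),"Rz",np.round(R[:,2],4))
go(sys.argv[1])
E
python3 go.py small
```

```text
{'t': 2.1, 'q': [-0.6108, -0.1079, 1.7684, -0.0012, 1.476, 0.697], 'tool_pos': [0.4965, -0.2575, 0.2325], 'tool_rot': [3.1101, 0.4114, 0.0047], 'contact_force': [0.1131, -1.1268, -0.8265], 'opening': 0.0001}
small tool delta [ 0.0635 -0.0466 -0.0001] Rz [ 0.0035 -0.0039 -1.    ]
```

>>> apply_moves(
  deltas=[
    [0.025, -0.018, 0, 0, -1],
    [0.02, -0.015, 0, 0, -1],
    [0.0185, -0.0136, 0.01, 0, -1],
    [0, 0, 0.03, 0, -1],
    [0, 0, 0.04, 0, -1],
    [0, 0, 0.04, 0, -1],
    [0, 0, 0.02, 0, -1],
    [0, 0, 0, 0, -1],
  ],
)

```text
t: 3.1
tool_pos: [0.552, -0.19, 0.0908]
tool_rot: [3.106, 0.425, 0.011]
contact_force: [-0.3, -0.1, 0.8]
opening: 0.0003
```

```bash
python3 go.py small
```

```text
{'t': 3.1, 'q': [-0.4583, 0.0772, 1.8322, -0.0016, 1.2224, 0.8411], 'tool_pos': [0.552, -0.19, 0.0908], 'tool_rot': [3.106, 0.4249, 0.0114], 'contact_force': [-0.3201, -0.1451, 0.7858], 'opening': 0.0003}
small tool delta [-0.0077  0.0041 -0.    ] Rz [ 0.0081 -0.0056 -1.    ]
```

>>> apply_moves(
  deltas=[
    [-0.0075, 0.004, 0, 0, -1],
    [0, 0, 0.008, 0, -1],
    [0, 0, 0.008, 0, -1],
    [0, 0, 0.006, 0, -1],
    [0, 0, 0, 0, -1],
    [0, 0, 0, 0, -1],
    [0, 0, 0, 0, -1],
    [0, 0, 0, 0, -1],
  ],
)

```text
t: 4.1
tool_pos: [0.5482, -0.1979, 0.0719]
tool_rot: [3.102, 0.424, 0.021]
contact_force: [-0.2, -0.1, 0.3]
opening: 0.0
```

```bash
python3 go.py small; python3 - <<'E'
from h import *
p=ctrl.get_image("scene"); cv2.imwrite("pics/s1.png",cv2.resize(p["img"][220:340,160:320,::-1],None,fx=4,fy=4,interpolation=2))
E
```

```text
{'t': 4.1, 'q': [-0.4734, 0.0943, 1.849, -0.0014, 1.1812, 0.8262], 'tool_pos': [0.5482, -0.1979, 0.0719], 'tool_rot': [3.1018, 0.4242, 0.0207], 'contact_force': [-0.1739, -0.1308, 0.2561], 'opening': 0.0}
small tool delta [-0.0019 -0.0025 -0.0001] Rz [ 0.0145 -0.0089 -0.9999]
```

View pics/s1.png

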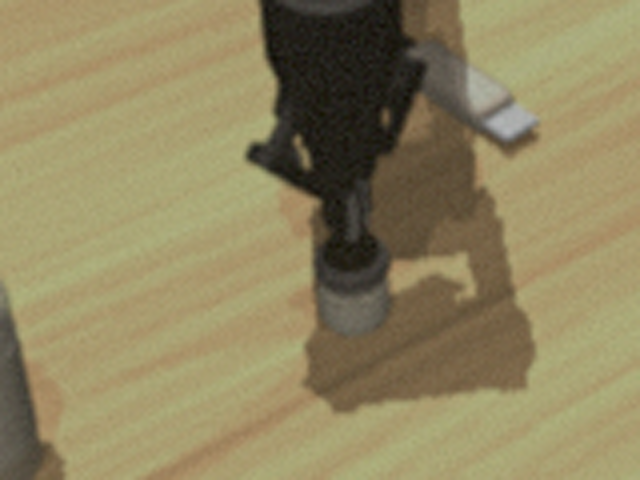

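The fingertips are above the small lid, at crop (352,245), with nothing else near. I'll centre the last 3 mm and come down slowly.

>>> apply_moves(
  deltas=[
    [-0.0015, -0.0025, 0, 0, -1],
    [0, 0, 0.003, 0, -1],
    [0, 0, 0.003, 0, -1],
    [0, 0, 0.003, 0, -1],
    [0, 0, 0.003, 0, -1],
    [0, 0, 0.003, 0, -1],
    [0, 0, 0, 0, -1],
    [0, 0, 0, 0, -1],
  ],
)

```text
t: 5.15
tool_pos: [0.5463, -0.1959, 0.0562]
tool_rot: [3.102, 0.424, 0.021]
contact_force: [-0.6, -0.4, 1.2]
opening: 0.0002
```

```bash
python3 go.py small
```

```text
{'t': 5.15, 'q': [-0.4718, 0.1099, 1.8619, -0.0014, 1.1527, 0.8278], 'tool_pos': [0.5463, -0.1959, 0.0562], 'tool_rot': [3.1019, 0.4241, 0.0207], 'contact_force': [-0.5754, -0.3678, 1.2043], 'opening': 0.0002}
small tool delta [-0.0006 -0.0001 -0.    ] Rz [ 0.0146 -0.0089 -0.9999]
```

>>> apply_moves(
  deltas=[
    [0, 0, 0.0015, 0, -1],
    [0, 0, 0.0015, 0, -1],
    [0, 0, 0.0015, 0, -1],
    [0, 0, 0.0015, 0, -1],
    [0, 0, 0.0015, 0, -1],
    [0, 0, 0, 0, -1],
    [0, 0, 0, 0, -1],
    [0, 0, 0, 0, -1],
  ],
)

```text
t: 6.15
tool_pos: [0.5465, -0.196, 0.0489]
tool_rot: [3.102, 0.424, 0.02]
contact_force: [-1.1, 1.1, 2.8]
opening: -0.0
```

```bash
python3 go.py small
```

```text
{'t': 6.15, 'q': [-0.4718, 0.1204, 1.8644, -0.0016, 1.1399, 0.8278], 'tool_pos': [0.5465, -0.196, 0.0489], 'tool_rot': [3.1019, 0.4243, 0.0204], 'contact_force': [-1.1362, 1.0802, 2.8005], 'opening': -0.0}
small tool delta [-0.0007 -0.0002 -0.    ] Rz [ 0.0144 -0.0089 -0.9999]
```

>>> apply_moves(
  deltas=[
    [0, 0, 0.001, 0, -1],
    [0, 0, 0.001, 0, -1],
    [0, 0, 0.001, 0, -1],
    [0, 0, 0, 0, -1],
    [0, 0, 0, 0, -1],
    [0, 0, 0, 0, -1],
    [0, 0, 0, 0, -1],
    [0, 0, 0, 0, -1],
  ],
)

```text
t: 7.15
tool_pos: [0.5473, -0.1964, 0.0483]
tool_rot: [3.101, 0.424, 0.022]
contact_force: [-3.0, 1.0, 4.8]
opening: 0.0001
```

```bash
python3 go.py small
```

```text
{'t': 7.15, 'q': [-0.4717, 0.1228, 1.8629, -0.0017, 1.138, 0.8278], 'tool_pos': [0.5473, -0.1964, 0.0483], 'tool_rot': [3.1011, 0.4245, 0.0215], 'contact_force': [-2.9608, 1.0451, 4.7937], 'opening': 0.0001}
small tool delta [-0.0015 -0.0008 -0.    ] Rz [ 0.0152 -0.0095 -0.9998]
```

>>> apply_moves(
  deltas=[
    [-0.0006, -0.0002, 0.001, 0, -1],
    [-0.0006, -0.0002, 0.0015, 0, -1],
    [-0.0004, -0.0002, 0.0015, 0, -1],
    [-0.0003, 0, 0.0015, 0, -1],
    [-0.0002, 0, 0.0015, 0, -1],
    [-0.0002, 0, 0.0015, 0, -1],
    [0, 0, 0.001, 0, -1],
    [0, 0, 0, 0, -1],
  ],
)

```text
t: 8.15
tool_pos: [0.548, -0.1968, 0.046]
tool_rot: [3.101, 0.425, 0.028]
contact_force: [-3.8, 2.5, 9.2]
opening: 0.0002
```

```bash
python3 go.py small
```

```text
{'t': 8.15, 'q': [-0.4727, 0.1255, 1.8643, 0.0005, 1.1305, 0.8256], 'tool_pos': [0.548, -0.1968, 0.046], 'tool_rot': [3.1007, 0.4247, 0.0277], 'contact_force': [-3.7976, 2.5237, 9.2237], 'opening': 0.0002}
small tool delta [-0.002  -0.0014 -0.0001] Rz [ 0.0192 -0.0093 -0.9998]
```

9.2 N is well above the 5 N that means home. I'll lift off and check.

>>> apply_moves(
  deltas=[
    [0, 0, -0.003, 0, -1],
    [0, 0, -0.005, 0, -1],
    [0, 0, -0.02, 0, -1],
    [0, 0, -0.04, 0, -1],
    [0, 0, -0.05, 0, -1],
    [0, -0.05, -0.03, 0, -1],
    [0, -0.055, 0, 0, -1],
    [0, -0.055, 0, 0, -1],
  ],
)

```text
t: 9.15
tool_pos: [0.503, -0.0406, 0.2015]
tool_rot: [3.1, 0.414, 0.04]
contact_force: [1.1, 0.1, -0.3]
opening: 0.0
```

```bash
python3 m.py; python3 go.py medium; python3 - <<'E'
from h import *
p=ctrl.get_image("scene"); cv2.imwrite("pics/s2.png",cv2.resize(p["img"][180:340,200:420,::-1],None,fx=3.5,fy=3.5,interpolation=2))
E
```

```text
scene
small top 2
small rim 131 mean [ 0.5478 -0.1983  0.0485] medz 0.0493 circ [ 0.5478 -0.1988  0.0208]
medium top 149 mean [0.5577 0.185  0.0733] medz 0.0732 circ [0.5573 0.1846 0.0278]
medium rim 105 mean [0.5648 0.1758 0.0643] medz 0.0648 circ [0.5574 0.1849 0.0323]
large top 346 mean [0.62   0.0466 0.0929] medz 0.0929 circ [0.6192 0.0466 0.034 ]
large rim 163 mean [0.6326 0.033  0.085 ] medz 0.0849 circ [0.6192 0.047  0.0397]
top
small top 17 mean [ 0.5465 -0.1966  0.0536] medz 0.0534 circ [ 0.545  -0.1964  0.0149]
small rim 158 mean [ 0.5444 -0.1947  0.0481] medz 0.0487 circ [ 0.5464 -0.1951  0.0219]
medium top 344 mean [0.5544 0.1883 0.0737] medz 0.0736 circ [0.5535 0.1867 0.0278]
medium rim 170 mean [0.5512 0.1843 0.0652] medz 0.0655 circ [0.5535 0.189  0.0319]
large top 98 mean [0.6188 0.0739 0.0935] medz 0.0933 circ [0.6186 0.0676 0.0258]
large rim 73 mean [0.6139 0.0801 0.0854] medz 0.0857 circ [0.6195 0.0705 0.032 ]
{'t': 9.25, 'q': [-0.2216, -0.2427, 1.9391, -0.003, 1.4174, 1.0783], 'tool_pos': [0.5024, -0.038, 0.2012], 'tool_rot': [3.1001, 0.4232, 0.0392], 'contact_force': [0.454, -0.4786, 0.1005], 'opening': 0.0001}
medium tool delta [ 0.1115 -0.2025 -0.0006] Rz [ 0.0265 -0.009  -0.9996]
```

View pics/s2.png

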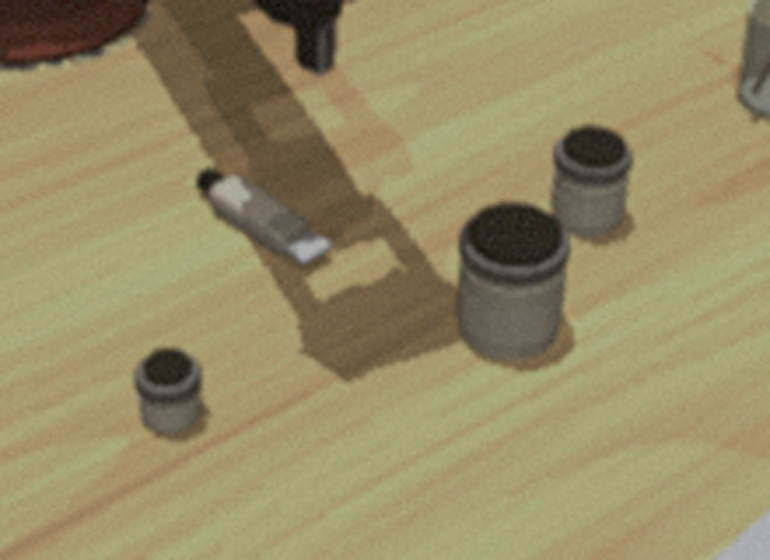

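The small lid's gap is closed in the picture (crop (168,390), rim down on the tub), and the pot is still standing where it was. I'll get an exact height reading while moving to the medium pot.

>>> apply_moves(
  deltas=[
    [0.02, -0.037, 0, 0, -1],
    [0.02, -0.037, 0, 0, -1],
    [0.02, -0.037, 0, 0, -1],
    [0.02, -0.037, 0, 0, -1],
    [0.02, -0.037, 0, 0, -1],
    [0.006, -0.009, 0, 0, -1],
    [0, 0, 0, 0, -1],
    [0, 0, 0, 0, -1],
  ],
)

```text
t: 10.3
tool_pos: [0.5603, 0.1727, 0.2028]
tool_rot: [3.095, 0.403, 0.047]
contact_force: [-0.5, 0.4, -0.6]
opening: 0.0003
```

```bash
python3 go.py medium; python3 - <<'E'
from m import *
S={"small":(.547,-.197,.0,.05)}
for n in ["scene","top"]:
    p=ctrl.get_image(n); tops(p,S); C=cloud(p); d=np.hypot(C[...,0]-.547,C[...,1]+.1968)<.011
    print(n,"centre top z",np.round(np.median(C[d][:,2]),4),d.sum())
E
```

```text
{'t': 10.3, 'q': [0.1823, -0.0368, 1.7513, -0.0217, 1.3982, 1.4976], 'tool_pos': [0.5603, 0.1727, 0.2028], 'tool_rot': [3.0953, 0.403, 0.0469], 'contact_force': [-0.4573, 0.3635, -0.609], 'opening': 0.0003}
medium tool delta [-0.001  -0.0151 -0.0004] Rz [ 0.0323 -0.0157 -0.9994]
small top 98 mean [ 0.5473 -0.1984  0.05  ] medz 0.05 circ [ 0.5476 -0.2006  0.0186]
small rim 106 mean [ 0.5549 -0.2018  0.0417] medz 0.0421 circ [ 0.5483 -0.1987  0.023 ]
scene centre top z 0.0499 49
small top 146 mean [ 0.5454 -0.1954  0.0501] medz 0.05 circ [ 0.5471 -0.1936  0.0185]
small rim 129 mean [ 0.5432 -0.1937  0.0415] medz 0.0416 circ [ 0.5456 -0.1953  0.0227]
top centre top z 0.0502 67
```

The small lid is home: its top is at 0.050 m in both cameras, and the pot centre is unchanged to 0.3 mm. Now I'll come down over the medium pot.

>>> apply_moves(
  deltas=[
    [-0.003, -0.013, 0.01, 0, -1],
    [-0.001, -0.002, 0.03, 0, -1],
    [-0.001, -0.001, 0.035, 0, -1],
    [-0.001, 0, 0.025, 0, -1],
    [0, 0, 0.012, 0, -1],
    [0, 0, 0, 0, -1],
    [0, 0, 0, 0, -1],
    [0, 0, 0, 0, -1],
  ],
)

```text
t: 11.4
tool_pos: [0.5525, 0.1859, 0.0876]
tool_rot: [3.097, 0.399, 0.052]
contact_force: [0.5, 0.2, -0.1]
opening: 0.0001
```

```bash
python3 go.py medium
```

```text
{'t': 11.4, 'q': [0.207, 0.0672, 1.849, -0.0225, 1.194, 1.5297], 'tool_pos': [0.5525, 0.1859, 0.0876], 'tool_rot': [3.0972, 0.3987, 0.0517], 'contact_force': [0.4572, 0.1882, -0.0542], 'opening': 0.0001}
medium tool delta [ 0.0032 -0.0003  0.0001] Rz [ 0.0352 -0.014  -0.9993]
```

>>> apply_moves(
  deltas=[
    [0.0025, 0, 0.002, 0, -1],
    [0, 0, 0.003, 0, -1],
    [0, 0, 0.003, 0, -1],
    [0, 0, 0.003, 0, -1],
    [0, 0, 0.002, 0, -1],
    [0, 0, 0.0015, 0, -1],
    [0, 0, 0.0015, 0, -1],
    [0, 0, 0.0015, 0, -1],
  ],
)

```text
t: 12.4
tool_pos: [0.5571, 0.1866, 0.0714]
tool_rot: [3.098, 0.398, 0.056]
contact_force: [-0.7, 0.4, 3.1]
opening: 0.0004
```

```bash
python3 go.py medium
```

```text
{'t': 12.4, 'q': [0.2065, 0.0963, 1.8483, -0.0227, 1.1626, 1.5301], 'tool_pos': [0.5571, 0.1866, 0.0714], 'tool_rot': [3.0975, 0.3984, 0.0563], 'contact_force': [-0.7409, 0.4447, 3.0818], 'opening': 0.0004}
medium tool delta [-0.0014 -0.0008 -0.0001] Rz [ 0.0381 -0.0133 -0.9992]
```

>>> apply_moves(
  deltas=[
    [-0.0003, 0, 0.0012, 0, -1],
    [-0.0003, 0, 0.0012, 0, -1],
    [-0.0003, 0, 0.0012, 0, -1],
    [-0.0003, 0, 0.0012, 0, -1],
    [-0.0003, 0, 0.0012, 0, -1],
    [-0.0002, 0, 0.0012, 0, -1],
    [-0.0002, 0, 0.001, 0, -1],
    [0, 0, 0, 0, -1],
  ],
)

```text
t: 13.4
tool_pos: [0.5569, 0.1865, 0.0643]
tool_rot: [3.098, 0.398, 0.062]
contact_force: [-1.2, 0.9, 3.6]
opening: 0.0003
```

```bash
python3 go.py medium
```

```text
{'t': 13.4, 'q': [0.2062, 0.1029, 1.8544, -0.0223, 1.1461, 1.5301], 'tool_pos': [0.5569, 0.1865, 0.0643], 'tool_rot': [3.0982, 0.3984, 0.0621], 'contact_force': [-1.2261, 0.9454, 3.5612], 'opening': 0.0003}
medium tool delta [-0.0013 -0.0008 -0.0001] Rz [ 0.0416 -0.0121 -0.9991]
```

>>> apply_moves(
  deltas=[
    [-0.0004, 0, 0.0013, 0, -1],
    [-0.0004, 0, 0.0013, 0, -1],
    [-0.0004, 0, 0.0015, 0, -1],
    [-0.0004, 0, 0.0015, 0, -1],
    [-0.0004, 0, 0.0015, 0, -1],
    [-0.0004, 0, 0.0015, 0, -1],
    [-0.0002, 0, 0.001, 0, -1],
    [0, 0, 0, 0, -1],
  ],
)

```text
t: 14.4
tool_pos: [0.5571, 0.1866, 0.0622]
tool_rot: [3.098, 0.399, 0.067]
contact_force: [-3.0, -0.8, 8.6]
opening: -0.0004
```

```bash
python3 go.py medium
```

```text
{'t': 14.4, 'q': [0.2062, 0.1043, 1.857, -0.0223, 1.139, 1.5299], 'tool_pos': [0.5571, 0.1866, 0.0622], 'tool_rot': [3.0983, 0.3989, 0.067], 'contact_force': [-3.0037, -0.8493, 8.608], 'opening': -0.0004}
medium tool delta [-0.0015 -0.0008 -0.0001] Rz [ 0.0447 -0.0114 -0.9989]
```

>>> apply_moves(
  deltas=[
    [0, 0, -0.003, 0, -1],
    [0, 0, -0.005, 0, -1],
    [0, 0, -0.02, 0, -1],
    [0, 0, -0.04, 0, -1],
    [0, 0, -0.045, 0, -1],
    [0, 0.01, -0.01, 0, -1],
    [0.005, 0.04, 0, 0, -1],
    [0.005, 0.045, 0, 0, -1],
  ],
)

```text
t: 15.4
tool_pos: [0.5835, 0.0977, 0.1923]
tool_rot: [3.096, 0.407, 0.063]
contact_force: [0.1, -0.7, -0.7]
opening: 0.0003
```

```bash
python3 go.py large; python3 - <<'E'
from m import *
S={"medium":(.5555,.187,.0,.066),"large":(.619,.048,.01,.094)}
for n in ["scene","top"]:
    p=ctrl.get_image(n); cv2.imwrite(f"pics/{n}3.png",p["img"][:,:,::-1]); tops(p,S); C=cloud(p); d=np.hypot(C[...,0]-.5555,C[...,1]-.187)<.015
    print(n,"medium centre top z",np.round(np.median(C[d][:,2]),4),d.sum())
E
```

```text
{'t': 15.4, 'q': [0.0471, -0.0249, 1.7577, -0.015, 1.3674, 1.3592], 'tool_pos': [0.5835, 0.0977, 0.1923], 'tool_rot': [3.0962, 0.4071, 0.0627], 'contact_force': [0.0692, -0.7318, -0.6576], 'opening': 0.0003}
large tool delta [0.0214 0.0571 0.0021] Rz [ 0.0421 -0.0127 -0.999 ]
medium top 147 mean [0.5567 0.1849 0.0657] medz 0.0658 circ [0.556  0.1868 0.0243]
medium rim 93 mean [0.5656 0.1773 0.0573] medz 0.0576 circ [0.556  0.1864 0.0298]
large top 355 mean [0.6191 0.0469 0.0931] medz 0.0932 circ [0.6163 0.0475 0.0353]
large rim 159 mean [0.6329 0.0333 0.085 ] medz 0.0849 circ [0.6192 0.0472 0.0393]
scene medium centre top z 0.0659 56
medium top 0
medium rim 0
large top 489 mean [0.616  0.044  0.0935] medz 0.0935 circ [0.6168 0.0451 0.0339]
large rim 145 mean [0.6053 0.033  0.0856] medz 0.0858 circ [0.6181 0.0475 0.0393]
top medium centre top z nan 0
  return _methods._mean(a, axis=axis, dtype=dtype,
  ret = ret.dtype.type(ret / rcount)
```

View pics/scene3.png

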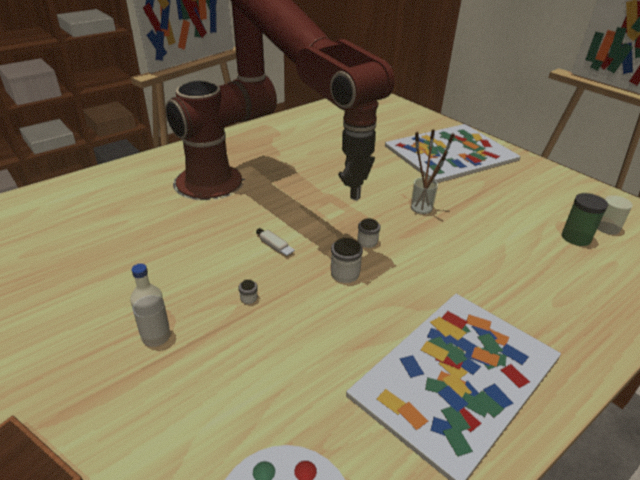

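The picture shows the fingers raised at (355,195), with the small pot at (248,292), medium at (369,232) and large at (346,260), all upright. The medium top reads 0.0658 m, so it's home. Now the large pot.

>>> apply_moves(
  deltas=[
    [0.006, 0.015, 0, 0, -1],
    [0.007, 0.02, 0, 0, -1],
    [0.004, 0.015, 0.01, 0, -1],
    [0, 0.002, 0.03, 0, -1],
    [0, 0, 0.03, 0, -1],
    [0, 0, 0.012, 0, -1],
    [0, 0, 0, 0, -1],
    [0, 0, 0, 0, -1],
  ],
)

```text
t: 16.5
tool_pos: [0.6196, 0.0434, 0.1069]
tool_rot: [3.096, 0.399, 0.058]
contact_force: [0.2, -0.2, -0.2]
opening: 0.0
```

```bash
python3 go.py large
```

```text
{'t': 16.5, 'q': [-0.0441, 0.1251, 1.7516, -0.0135, 1.2251, 1.2747], 'tool_pos': [0.6196, 0.0434, 0.1069], 'tool_rot': [3.0961, 0.3989, 0.0579], 'contact_force': [0.1947, -0.1999, -0.194], 'opening': 0.0}
large tool delta [ 0.0006 -0.0046 -0.0001] Rz [ 0.0392 -0.0144 -0.9991]
```

>>> apply_moves(
  deltas=[
    [0, -0.0045, 0.001, 0, -1],
    [-0.0005, 0, 0.003, 0, -1],
    [-0.0005, 0, 0.003, 0, -1],
    [0, 0, 0.003, 0, -1],
    [0, 0, 0.002, 0, -1],
    [0, 0, 0.0015, 0, -1],
    [-0.0002, 0, 0.0015, 0, -1],
    [-0.0002, 0, 0.0013, 0, -1],
  ],
)

```text
t: 17.5
tool_pos: [0.6195, 0.0477, 0.0928]
tool_rot: [3.095, 0.4, 0.066]
contact_force: [-0.5, 0.0, 0.7]
opening: -0.0
```

```bash
python3 go.py large
```

```text
{'t': 17.5, 'q': [-0.037, 0.1384, 1.7627, -0.0138, 1.1953, 1.2816], 'tool_pos': [0.6195, 0.0477, 0.0928], 'tool_rot': [3.095, 0.3999, 0.0662], 'contact_force': [-0.4801, 0.024, 0.6736], 'opening': -0.0}
large tool delta [-0.0004 -0.0004 -0.    ] Rz [ 0.0446 -0.0145 -0.9989]
```

>>> apply_moves(
  deltas=[
    [-0.0002, 0, 0.0013, 0, -1],
    [-0.0002, 0, 0.0013, 0, -1],
    [-0.0002, 0, 0.0013, 0, -1],
    [-0.0002, 0, 0.0013, 0, -1],
    [-0.0002, 0, 0.0013, 0, -1],
    [-0.0002, 0, 0.0012, 0, -1],
    [-0.0002, 0, 0.001, 0, -1],
    [0, 0, 0, 0, -1],
  ],
)

```text
t: 18.5
tool_pos: [0.6195, 0.0477, 0.0851]
tool_rot: [3.096, 0.4, 0.07]
contact_force: [-0.6, 0.2, 2.4]
opening: 0.0001
```

```bash
python3 go.py large
```

```text
{'t': 18.5, 'q': [-0.0376, 0.1459, 1.7685, -0.0128, 1.1797, 1.2809], 'tool_pos': [0.6195, 0.0477, 0.0851], 'tool_rot': [3.0955, 0.3999, 0.0702], 'contact_force': [-0.6109, 0.2009, 2.4496], 'opening': 0.0001}
large tool delta [-0.0004 -0.0005 -0.    ] Rz [ 0.0471 -0.0136 -0.9988]
```

>>> apply_moves(
  deltas=[
    [-0.0003, 0, 0.0012, 0, -1],
    [-0.0003, 0, 0.0012, 0, -1],
    [-0.0003, 0, 0.0014, 0, -1],
    [-0.0004, 0, 0.0015, 0, -1],
    [-0.0004, 0, 0.0015, 0, -1],
    [-0.0004, 0, 0.0015, 0, -1],
    [-0.0002, 0, 0.001, 0, -1],
    [0, 0, 0, 0, -1],
  ],
)

```text
t: 19.5
tool_pos: [0.6197, 0.0477, 0.0829]
tool_rot: [3.096, 0.4, 0.075]
contact_force: [-3.7, 0.7, 6.6]
opening: 0.0001
```

```bash
python3 go.py large
```

```text
{'t': 19.5, 'q': [-0.038, 0.1472, 1.7714, -0.0117, 1.1726, 1.2797], 'tool_pos': [0.6197, 0.0477, 0.0829], 'tool_rot': [3.0959, 0.4005, 0.0749], 'contact_force': [-3.7079, 0.672, 6.6037], 'opening': 0.0001}
large tool delta [-0.0006 -0.0005 -0.    ] Rz [ 0.05   -0.0127 -0.9987]
```

>>> apply_moves(
  deltas=[
    [-0.0004, 0, 0.0015, 0, -1],
    [-0.0004, 0, 0.0015, 0, -1],
    [-0.0004, 0, 0.0015, 0, -1],
    [-0.0002, 0, 0.0015, 0, -1],
    [0, 0, 0.0015, 0, -1],
    [0, 0, 0, 0, -1],
    [0, 0, 0, 0, -1],
    [0, 0, 0, 0, -1],
  ],
)

```text
t: 20.5
tool_pos: [0.6196, 0.0476, 0.0837]
tool_rot: [3.096, 0.402, 0.075]
contact_force: [-1.5, 1.4, 5.2]
opening: 0.0001
```

```bash
python3 go.py large
```

```text
{'t': 20.5, 'q': [-0.0381, 0.1459, 1.7711, -0.0116, 1.1741, 1.279], 'tool_pos': [0.6196, 0.0476, 0.0837], 'tool_rot': [3.0958, 0.4015, 0.0749], 'contact_force': [-1.5038, 1.4206, 5.2006], 'opening': 0.0001}
large tool delta [-0.0005 -0.0005 -0.    ] Rz [ 0.05   -0.0126 -0.9987]
```

It peaked at about 6.6 N with the tip at 82.9 mm, which fits home plus about 3 mm of rubber give. I'll lift clear toward the robot side and check all three.

>>> apply_moves(
  deltas=[
    [0, 0, -0.003, 0, -1],
    [0, 0, -0.005, 0, -1],
    [0, 0, -0.02, 0, -1],
    [0, 0, -0.04, 0, -1],
    [0, 0, -0.05, 0, -1],
    [-0.03, 0, -0.03, 0, -1],
    [-0.05, 0, -0.01, 0, -1],
    [-0.05, 0, 0, 0, -1],
  ],
)

```text
t: 21.5
tool_pos: [0.4844, 0.0151, 0.2463]
tool_rot: [3.092, 0.403, 0.079]
contact_force: [-0.4, -1.1, 0.7]
opening: 0.0002
```

```bash
cat > chk.py <<'E'
from m import *
st()
S={"small":(.5457,-.196,.0,.050),"medium":(.5555,.187,.0,.066),"large":(.619,.048,.01,.086)}
for n in ["scene","top"]:
    p=ctrl.get_image(n); cv2.imwrite(f"pics/{n}4.png",p["img"][:,:,::-1]); print(n); tops(p,S)
    C=cloud(p)
    for k,(x,y,_,h) in S.items():
        d=np.hypot(C[...,0]-x,C[...,1]-y)<.011
        print(k,"centre z",np.round(np.percentile(C[d][:,2],[10,50,90]),4) if d.sum() else None)
E
python3 chk.py
```

```text
{'t': 21.5, 'q': [-0.117, -0.3409, 1.9426, -0.0094, 1.4855, 1.195], 'tool_pos': [0.4844, 0.0151, 0.2463], 'tool_rot': [3.0921, 0.4031, 0.0787], 'contact_force': [-0.3664, -1.1131, 0.651], 'opening': 0.0002}
scene
small top 99 mean [ 0.5478 -0.1983  0.05  ] medz 0.0502 circ [ 0.5472 -0.1975  0.0159]
small rim 100 mean [ 0.5548 -0.2017  0.0415] medz 0.0418 circ [ 0.5468 -0.1977  0.0225]
medium top 146 mean [0.5571 0.1849 0.0659] medz 0.066 circ [0.5549 0.1846 0.0257]
medium rim 84 mean [0.5653 0.1769 0.0573] medz 0.0572 circ [0.5553 0.1872 0.0299]
large top 349 mean [0.6199 0.0464 0.0859] medz 0.0859 circ [0.6191 0.0475 0.0348]
large rim 173 mean [0.6331 0.0352 0.0773] medz 0.0774 circ [0.6193 0.0481 0.0399]
small centre z [0.0488 0.0508 0.0522]
medium centre z [0.0646 0.0665 0.0683]
large centre z [0.0841 0.086  0.0882]
top
small top 146 mean [ 0.5455 -0.1953  0.05  ] medz 0.05 circ [ 0.5463 -0.1938  0.0176]
small rim 128 mean [ 0.5429 -0.1942  0.0417] medz 0.042 circ [ 0.5457 -0.1955  0.0228]
medium top 241 mean [0.555  0.1938 0.0661] medz 0.0662 circ [0.5537 0.1894 0.0246]
medium rim 72 mean [0.5534 0.2008 0.0585] medz 0.0586 circ [0.5555 0.1894 0.0295]
large top 0
large rim 0
small centre z [0.0482 0.0502 0.0525]
medium centre z [0.0635 0.0659 0.0688]
large centre z None
```

View pics/scene4.png

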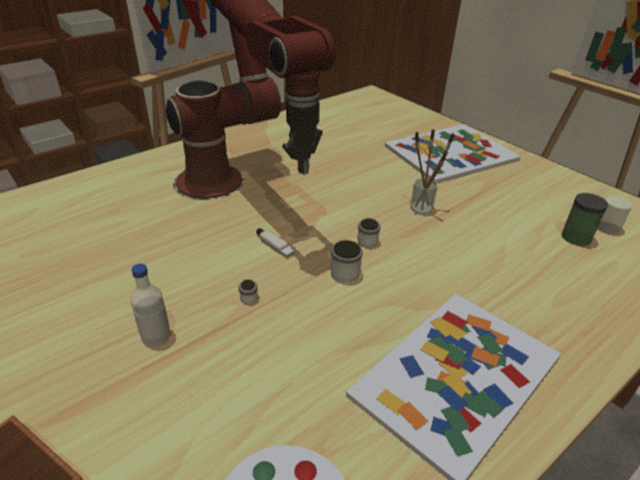

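The picture shows all three pots upright: small (248,292), medium (369,232), large (346,260). No white neck gap is visible, and the arm is clear at (303,165). I'll let the arm settle, then hand in.

>>> apply_moves(
  deltas=[
    [0, 0, 0, 0, -1],
    [0, 0, 0, 0, -1],
    [0, 0, 0, 0, -1],
    [0, 0, 0, 0, -1],
    [0, 0, 0, 0, -1],
    [0, 0, 0, 0, -1],
    [0, 0, 0, 0, -1],
    [0, 0, 0, 0, -1],
  ],
)

```text
t: 22.6
tool_pos: [0.4839, 0.0153, 0.2457]
tool_rot: [3.093, 0.402, 0.076]
contact_force: [-0.2, 0.3, 0.2]
opening: 0.0002
```

```bash
python3 - <<'E'
from h import *
st(); print(ctrl.finish_job())
E
```

```text
{'t': 22.6, 'q': [-0.1167, -0.3402, 1.9431, -0.0096, 1.4864, 1.1962], 'tool_pos': [0.4839, 0.0153, 0.2457], 'tool_rot': [3.0926, 0.4019, 0.0755], 'contact_force': [-0.1775, 0.2856, 0.1637], 'opening': 0.0002}
the job is handed in; nothing more can be done
None
```

I pressed all three lids home with the shut fingertips, in the order small, medium, large, and handed the job in at 22.6 s of the 46 s allowed.

| Pot | Highest push force read | Top height after | Height when home |
|---|---|---|---|
| Small | 9.2 N | 0.050 m | 0.050 m |
| Medium | 8.6 N | 0.066 m | 0.066 m |
| Large | 6.6 N | 0.086 m | 0.086 m |

- **Lids:** Each push went past the 5 N that is felt only once a lid is home. The large one was closest to that limit, but its tip depth also fits home.
- **Pots:** They stand upright where they were. The measured centres moved less than about 1 mm, which is within the noise.
- **Bystanders:** I kept the arm away from the brush jar, paint tube and water bottle. They look undisturbed in the last picture, but I did not measure them again.
- **Checks that fell short:**
  - The top camera's view of the large pot was blocked by the arm at the end, so its height comes from the scene camera only.
  - The tool slowly tilted, to about 3° by the last press.
  - The side force reached about 4.5 N on the small pot and about 3 to 4 N on the other two, with no pot shift that I could measure.

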